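# Stand the capacitor bank in order of height

### The job

Refit the power supply's capacitor bank: stand the four good capacitors (white, blue, green, black) upright on the four cream seats of the carrier plate, one in the middle of each, in order of height, with the shortest next to the red terminal block and the tallest at the far end, so that the sloping cover will fit. Set each one down gently, and leave the failed orange one with the bulged top standing where it is.

Things in the scene. Friction and masses are not known exactly. Their poses are not given: they have to be found in the camera images.
- cap_white_mid (a point): white-sleeved can capacitor, an upright cylinder 40 mm in diameter and 45 mm tall, loose, standing on the bench top at the start; two brass studs stick up 5 mm from its aluminium top. The point is at its centre, 22.5 mm above its foot; its z axis points to the studs. 45 to 230 g.
- cap_blue_mid (a point): blue-sleeved can capacitor, an upright cylinder 40 mm in diameter and 62 mm tall, loose, standing on the bench top at the start; two brass studs stick up 5 mm from its aluminium top. The point is at its centre, 31 mm above its foot; its z axis points to the studs. 45 to 230 g.
- cap_green_mid (a point): green-sleeved can capacitor, an upright cylinder 40 mm in diameter and 80 mm tall, loose, standing on the bench top at the start; two brass studs stick up 5 mm from its aluminium top. The point is at its centre, 40 mm above its foot; its z axis points to the studs. 45 to 230 g.
- cap_black_mid (a point): black-sleeved can capacitor, an upright cylinder 40 mm in diameter and 100 mm tall, loose, standing on the bench top at the start; two brass studs stick up 5 mm from its aluminium top. The point is at its centre, 50 mm above its foot; its z axis points to the studs. 45 to 230 g.
- cap_orange_mid (a point): orange-sleeved can capacitor with a bulged, domed top: the failed one, to be left alone. Cylinder 40 mm in diameter, 70 mm tall, the dome and studs add 8 mm; loose and upright. The point is at its centre, 35 mm above its foot.
- seat_a: one of four alike fixed cream discs, 58 mm in diameter, 3 mm thick, a black dot at the centre, in a row a, b, c, d 75 mm apart on a dark olive plate (75 x 410 mm, 12 mm thick) fixed to the bench. Origin: centre of its underside; its top, on which a capacitor stands, is 3 mm higher, 15 mm above the bench. y axis along the row (towards seat a), x axis across it.
- seat_b: one of four alike fixed cream discs, 58 mm in diameter, 3 mm thick, a black dot at the centre, in a row a, b, c, d 75 mm apart on a dark olive plate (75 x 410 mm, 12 mm thick) fixed to the bench. Origin: centre of its underside; its top, on which a capacitor stands, is 3 mm higher, 15 mm above the bench. y axis along the row (towards seat a), x axis across it.
- seat_c: one of four alike fixed cream discs, 58 mm in diameter, 3 mm thick, a black dot at the centre, in a row a, b, c, d 75 mm apart on a dark olive plate (75 x 410 mm, 12 mm thick) fixed to the bench. Origin: centre of its underside; its top, on which a capacitor stands, is 3 mm higher, 15 mm above the bench. y axis along the row (towards seat a), x axis across it.
- seat_d: one of four alike fixed cream discs, 58 mm in diameter, 3 mm thick, a black dot at the centre, in a row a, b, c, d 75 mm apart on a dark olive plate (75 x 410 mm, 12 mm thick) fixed to the bench. Origin: centre of its underside; its top, on which a capacitor stands, is 3 mm higher, 15 mm above the bench. y axis along the row (towards seat a), x axis across it.
- red_block: red terminal block 50 x 22 x 18 mm (long side across the plate) with three brass screws on top, fixed on one end of the carrier plate, 62.5 mm beyond the centre of the last seat; which end varies, and a like block in grey is on the other end. Origin: centre of its underside, 12 mm above the bench top; y axis along the row.
There are look-alikes about, which are no part of the job. Of the things shaped like the part that bears cap_blue_mid, the blue one is meant.

How it is judged (in metres and radians):
At the end, for the whole second after the job is handed in: From the red block on: white, blue, green, black, one on each seat, within 12 mm of its centre along and across the row, upright within 0.1 rad, at seat height, at rest; the orange one upright within 20 mm of its start (horizontal distance between cap_white_mid and red_block between 0.0505 and 0.0745 m and x of cap_white_mid in the frame of red_block between -0.012 and 0.012 m and z of cap_white_mid in the frame of seat_a between 0.0215 and 0.0295 m and angle between each of cap_white_mid, cap_blue_mid, cap_green_mid, cap_black_mid, cap_orange_mid's own z axis and vertical below 0.1 rad and linear speed of each of cap_white, cap_blue, cap_green, cap_black below 0.02 m/s and horizontal distance between cap_blue_mid and red_block between 0.1255 and 0.1495 m and x of cap_blue_mid in the frame of red_block between -0.012 and 0.012 m and z of cap_blue_mid in the frame of seat_a between 0.03 and 0.038 m and horizontal distance between cap_green_mid and red_block between 0.2005 and 0.2245 m and x of cap_green_mid in the frame of red_block between -0.012 and 0.012 m and z of cap_green_mid in the frame of seat_a between 0.039 and 0.047 m and horizontal distance between cap_black_mid and red_block between 0.2755 and 0.2995 m and x of cap_black_mid in the frame of red_block between -0.012 and 0.012 m and z of cap_black_mid in the frame of seat_a between 0.049 and 0.057 m and distance of cap_orange_mid from where it was at the start of the episode below 0.02 m); the robot touches nothing.
It fails at once if the failed orange capacitor is moved more than 20 mm or tipped (distance of cap_orange_mid from where it was at the start of the episode above 0.02 m or angle between cap_orange_mid's own z axis and vertical above 0.3 rad).
It fails at once if a good capacitor falls freely by more than about 18 mm (moves faster than 0.6 m/s with no finger on it) ((linear speed of cap_white above 0.6 m/s and contact force between cap_white and the fingers below 0.05 N) or (linear speed of cap_blue above 0.6 m/s and contact force between cap_blue and the fingers below 0.05 N) or (linear speed of cap_green above 0.6 m/s and contact force between cap_green and the fingers below 0.05 N) or (linear speed of cap_black above 0.6 m/s and contact force between cap_black and the fingers below 0.05 N)).
It fails at once if a seat is pressed harder than 60 N (a capacitor rammed down on it) (contact force between any of seat_a, seat_b, seat_c, seat_d and anything else above 60 N).
It also fails if it takes over 99 s, if anything falls off the work surface, if the arm or the gripper's body presses on something with over 40 N, if the wrist force passes 120 N, or if a joint passes its speed limit or range.

### The arm

A 6-joint arm with a two-finger parallel gripper is mounted at the origin on the work surface. World frame = base frame: x ahead of the robot, y to its left, z up, the work surface at z = 0. Lengths are in mm, angles in rad, forces in N, time in s.
With the tool pointing down it reaches from about 350 to 775 mm from the base axis. Payload 7.3 kg.
Tool frame: the origin (TCP) lies midway between the tips of the shut fingers; the grasp point (between the pads) lies 19 mm behind it; z points along the fingers, y is the line along which they close (so a half turn about z gives the same grasp; the last joint's range is limited). The gripper opens to 92 mm and grips with 3 to 60 N. Pads are 19 mm wide; open, the fingers measure 130 mm over their backs; the gripper's body (75 mm by 190 mm) begins 47 mm behind the grasp point.
Start: joints at [-1.334, 0.342, 1.524, -0, 1.275, -0.146], TCP at [196.121, -487.013, 226.741] pointing down, gripper open.
Joint ranges: [-2.53, 2.53], [-0.77, 2.02], [0.04, 2.7], [-1, 4.14], [0.28, 2.66], [-3.11, 3.11]. Speed limits (rad/s): [2.57, 2.57, 3.14, 3.14, 3.14, 3.14].

### API

Orientations are given as [roll, pitch, yaw] about the fixed x, y, z axes, in that order (R = Rz(yaw) Ry(pitch) Rx(roll)).
In Python, from plant import bot gives the robot as it stands. The module is installed in compiled form; this text tells all that it offers.
- The arm moves only by the shell command python3 -m crank 'ROWS' [OPENING]. ROWS is JSON, a list of rows, each a list of 6 numbers: the shift along the tool's x, y, z in m, then the turn, a rotation vector about the tool's x, y, z in rad. In form: [[dx, dy, dz, wx, wy, wz], ...]. A call has 1 to 5 rows; each row shifts and turns the commanded pose from where the row before left it, along the tool's axes as they then stand; what a row does not reach is not made up. A row lasts 1/8 s, in which the tool goes at most 62.5 mm and 10.7 degrees, less where a joint would pass 70% of its speed; a pose out of reach is approached as far as the arm can. A call is refused whole if a number of a shift passes 0.0625 or a number of a turn 0.188, either way. A call with a gripper value outside its range is refused whole. OPENING is the opening in per cent of the stroke, from 0 (shut) to 100 (fully open), set as the call begins (- or left out, the last holds). The fingers move at their own pace and stop on an object; the grip force is fixed at half the most. Time passes only in rows, so rows that do not move let the fingers close. It gives the time, the measured TCP pose, the force, the opening and the grip force at its end, in the units of the state.
- bot.get_obs(): the state, without advancing time (a new reading comes with each control period).
- bot.capture(name): name is "scene" or "top"; returns a dict with "color" (384x512x3 uint8, blue, green, red), "fov_y" (degrees; the focal length in pixels is half the picture's height over the tangent of half this angle, whatever the lens; pixels are square), "cx", "cy" (the principal point, pixels), "extrinsics" (4x4, takes a point from world to camera coordinates). Camera axes: x right, y up, looking along -z (the intrinsics and any distortion apply to the point x, -y, -z); pixel columns grow to the right and rows downward; lengths in mm; the calibration is good to about 2 mm. A picture is of the moment at which its call begins. There is no depth.
- bot.close_job(): hands the job in; it is judged then, once.
The state is a dict: "time": time; "joint_positions": joint angles; "dq": joint speeds; "tau": joint torques, N m; "tool_pos": TCP position; "tcp_rot": TCP orientation; "contact_force": force on the tool from outside, world axes, zero at the start; "moment": the same for the moment, N m; "grip_width": finger opening in mm; "finger_force": force on a finger pad.
Only numpy, scipy, OpenCV 4.12 (cv2) and the standard library are available. Lean on these libraries where they do the work, as an engineer would, in place of code of your own. Each camera call takes 0.05 s, during which the arm holds its last target. There are 200 camera calls.

## Working session

There is one attempt and no reset: what is moved stays moved. The work goes in short steps, Python scripts to look and compute and a shell command to move; the robot and the scene stay as the last step left them, time stands still between calls to the robot, and variables do not carry over. Pictures are saved under pics/ and viewed, at most 14 in all, crops included, and the job is handed in when it is done.

```bash
mkdir -p pics; python3 - <<'E'
from plant import bot
import cv2
o=bot.get_obs();print(o)
for n in("scene","top"):
    c=bot.capture(n);cv2.imwrite(f"pics/{n}0.png",c["color"]);print(n,c["fov_y"],c["cx"],c["cy"],c["extrinsics"].round(3).tolist(),[k for k in c])
E
```

```text
{'time': 0.0, 'joint_positions': array([-1.33401208e+00,  3.42717437e-01,  1.52502789e+00,  1.57236890e-05,
        1.27538282e+00, -1.45983066e-01]), 'dq': array([-0.00021116, -0.00120922,  0.00057624,  0.00070739,  0.00043959,
       -0.00278163]), 'tau': array([-1.22250778e-03, -4.31246281e+01, -2.44219655e+01,  7.16268551e-02,
        5.59550640e-02, -1.17703407e-04]), 'tool_pos': array([ 196.01857874, -486.59484279,  226.04390766]), 'tcp_rot': array([-3.14007568e+00, -2.38235563e-04,  3.82762539e-01]), 'contact_force': array([-0.07391185, -0.29636169,  0.34236283]), 'moment': array([-0.01672746, -0.02743787, -0.00157016]), 'finger_force': 0.0, 'grip_width': 91.71882193357428}
scene 49.569700940712224 260.3682975975762 187.91303365974173 [[-0.422, 0.906, -0.023, 215.594], [-0.507, -0.215, 0.835, 198.334], [0.752, 0.364, 0.55, -1338.283], [0.0, 0.0, 0.0, 1.0]] ['color', 'fov_y', 'cx', 'cy', 'extrinsics']
top 51.25139928123857 261.21348290301904 201.16144106825038 [[0.02, -0.999, 0.036, -24.849], [0.996, 0.023, 0.084, -508.273], [-0.084, 0.034, 0.996, -790.691], [0.0, 0.0, 0.0, 1.0]] ['color', 'fov_y', 'cx', 'cy', 'extrinsics']
```

View pics/scene0.png

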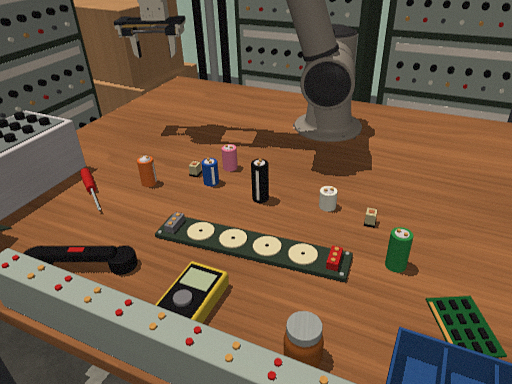

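View pics/top0.png

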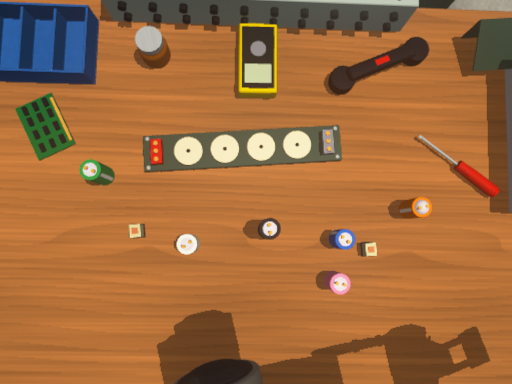

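The scene view shows the bank with grey block at about (173,223) and red at (335,258). In the top view: seats at (188,151), (225,149), (261,147), (297,145), red block (156,151). Cap tops are white (187,244), black (270,229), blue (344,239), green (91,170), orange (422,207), and a pink decoy (340,284).

```bash
cat > h.py <<'E'
import numpy as np,cv2
def cam(c):
    h=c["color"].shape[0];f=h/2/np.tan(np.radians(c["fov_y"])/2);return f,c["cx"],c["cy"],np.array(c["extrinsics"])
def cast(c,uv,z):
    f,cx,cy,E=cam(c);d=E[:3,:3].T@np.array([(uv[0]-cx)/f,-(uv[1]-cy)/f,-1]);o=-E[:3,:3].T@E[:3,3]
    return (o+d*(z-o[2])/d[2])
def proj(c,p):
    f,cx,cy,E=cam(c);q=E[:3,:3]@np.array(p)+E[:3,3];return np.array([cx+f*q[0]/-q[2],cy-f*q[1]/-q[2]])
def circ(c,uv,r,win=22,s=6):
    """Hough circle near uv, sub-pixel by upscaling"""
    x0,y0=int(uv[0]-win),int(uv[1]-win);g=cv2.resize(c["color"][y0:y0+2*win,x0:x0+2*win],None,fx=s,fy=s,interpolation=cv2.INTER_CUBIC)
    g=cv2.GaussianBlur(cv2.cvtColor(g,cv2.COLOR_BGR2GRAY),(0,0),3)
    h=cv2.HoughCircles(g,cv2.HOUGH_GRADIENT,1.5,200,param1=60,param2=8,minRadius=int(r*s*.85),maxRadius=int(r*s*1.15))
    b=h[0,0];return (b[0]+.5)/s-.5+x0,(b[1]+.5)/s-.5+y0,b[2]/s
E
python3 - <<'E'
from plant import bot
from h import *
c=bot.capture("top");s=bot.capture("scene");im=c["color"].copy();f=cam(c)[0];sc=s["color"].copy()
hs=cv2.cvtColor(im,cv2.COLOR_BGR2HSV)
m=cv2.inRange(hs,(15,20,170),(40,110,255))
for n in cv2.findContours(m,0,2)[0]:
    if cv2.contourArea(n)>400:
        e=cv2.fitEllipse(n);p=cast(c,e[0],15);print("seat",np.round(e[0],1),np.round(e[1],1),p.round(1));cv2.circle(sc,tuple(int(v) for v in proj(s,p).round()),2,(0,0,255),-1)
for n,uv,h in[("white",(187,244),45),("black",(270,229),100),("blue",(344,239),62),("green",(91,170),80),("orange",(422,207),70),("pink",(340,284),62)]:
    r=f*20/(800-h)
    x,y,q=circ(c,uv,r);p=cast(c,(x,y),h);print(n,round(x,1),round(y,1),"r",round(q,1),round(r,1),p.round(1))
    cv2.circle(im,(round(x),round(y)),round(q),(0,255,255),1)
    for z in(0,h):cv2.circle(sc,tuple(int(v) for v in proj(s,(*p[:2],z)).round()),2,(0,255,255),-1)
rm=cv2.inRange(hs,(0,170,120),(8,255,255))[130:175,140:170];M=cv2.moments(rm,True);print("red",cast(c,(M['m10']/M['m00']+140,M['m01']/M['m00']+130),30).round(1))
a=cv2.resize(im[120:310,60:450],(780,380));b=cv2.resize(sc[130:290,110:440],(780,378))
cv2.imwrite("pics/a.png",a);cv2.imwrite("pics/b.png",b)
E
```

```text
seat [187.9 150.4] [27.3 28. ] [610.5 138.9  15. ]
seat [224.4 148.2] [27.4 27.9] [617.   64.2  15. ]
seat [260.7 146.1] [27.2 27.8] [623.5 -10.6  15. ]
seat [296.8 144.1] [27.1 27.6] [629.9 -85.5  15. ]
seat [257.7  72.8] [27.5 32.4] [780.   -1.2  15. ]
white 186.2 244.0 r 10.2 10.6 [420. 131.  45.]
black 269.2 228.2 r 10.9 11.4 [452.9 -26.7 100. ]
blue 349.0 237.2 r 10.8 10.8 [ 439.5 -183.2   62. ]
green 92.2 168.2 r 10.3 11.1 [558.2 305.3  80. ]
orange 423.0 206.2 r 11.3 11.0 [ 502.1 -325.4   70. ]
pink 339.7 283.2 r 10.2 10.8 [ 351.6 -165.5   62. ]
red [604.3 200.8  30. ]
```

View pics/a.png

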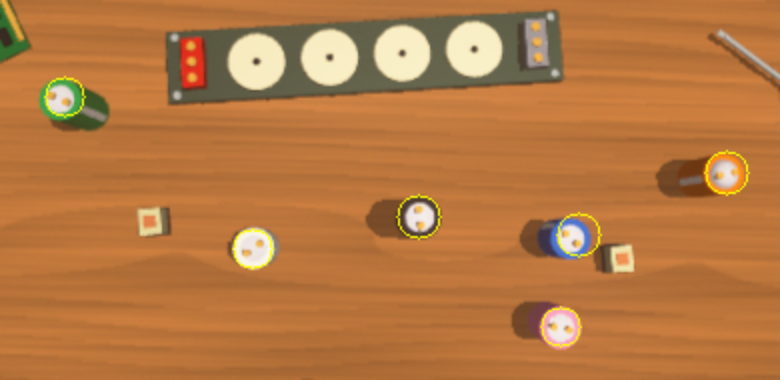

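View pics/b.png

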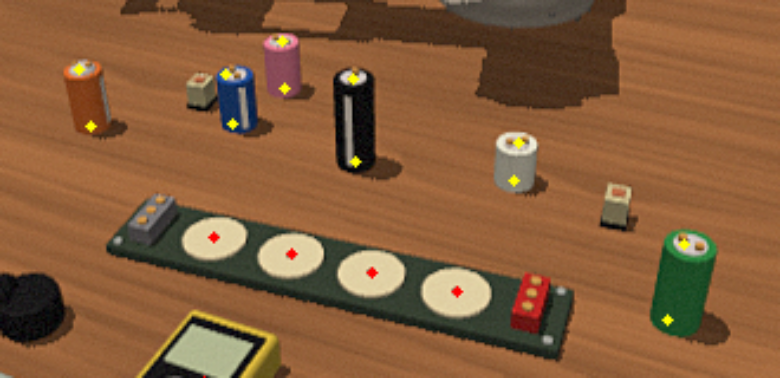

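The picture confirms seats, white, black, orange and pink. The blue circle is off by about 6 px, and green is slightly off. I'll refine using the bright aluminium tops.

```bash
cat >> h.py <<'E'
def top(c,uv,h,win=14):
    x0,y0=int(uv[0]-win),int(uv[1]-win);s=6
    g=cv2.resize(c["color"][y0:y0+2*win,x0:x0+2*win],None,fx=s,fy=s,interpolation=cv2.INTER_CUBIC)
    m=cv2.inRange(cv2.cvtColor(g,cv2.COLOR_BGR2HSV),(0,0,165),(180,60,255))
    n=max(cv2.findContours(m,0,2)[0],key=cv2.contourArea);e=cv2.fitEllipse(cv2.convexHull(n))
    uv=((e[0][0]+.5)/s-.5+x0,(e[0][1]+.5)/s-.5+y0);return uv,np.array(e[1])/s,cast(c,uv,h)
E
python3 - <<'E'
from plant import bot
from h import *
c=bot.capture("top");s=bot.capture("scene");sc=s["color"].copy()
for n,uv,h in[("white",(187,244),45),("black",(270,229),100),("blue",(344,239),62),("green",(91,170),80),("orange",(422,207),70),("pink",(340,284),62)]:
    u,e,p=top(c,uv,h);print(n,np.round(u,1),e.round(1),p.round(1),"scene top px",proj(s,p).round(1))
    for z in(0,h):cv2.circle(sc,tuple(int(v) for v in proj(s,(*p[:2],z)).round()),1,(0,255,255),-1)
for uv in[(370,249),(136,231)]:print("cube",cast(c,uv,20).round())
cv2.imwrite("pics/c.png",cv2.resize(sc[130:290,110:440],(780,378),interpolation=cv2.INTER_CUBIC))
E
```

```text
white [186.5 243.6] [20.3 21.3] [420.6 130.4  45. ] scene top px [328.3 190.3]
black [269.5 228.2] [14.4 14.7] [452.9 -27.2 100. ] scene top px [259.3 162.5]
blue [344.9 238.9] [13.6 13.9] [ 436.1 -175.2   62. ] scene top px [208.9 161.2]
green [ 89.4 169.2] [14.  14.6] [556.2 310.3  80. ] scene top px [402.1 233.4]
orange [421.7 206.6] [13.  13.7] [ 501.3 -322.9   70. ] scene top px [144.4 159. ]
pink [339.9 283.5] [14.  14.5] [ 351.  -165.9   62. ] scene top px [228.5 147.1]
cube [ 416. -237.   20.]
cube [443. 235.  20.]
```

View pics/c.png

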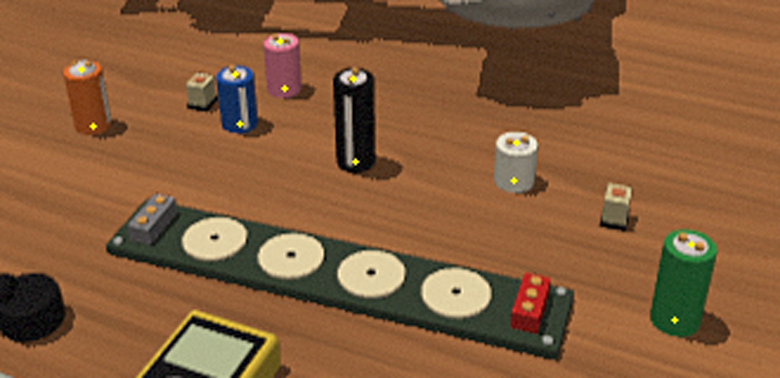

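Estimates agree in both views, and the seats come out exactly 75 mm apart. I'll turn the tool first so the fingers close across the row.

```bash
cat > go.py <<'E'
# print tool-frame shift in mm from the measured pose to target x y z
import sys,numpy as np
from scipy.spatial.transform import Rotation as R
from plant import bot
o=bot.get_obs();t=np.array([float(v) for v in sys.argv[1:4]]);r=R.from_euler('xyz',o["tcp_rot"])
print("t",round(o["time"],2),"at",o["tool_pos"].round(1),"rot",o["tcp_rot"].round(3),"F",o["contact_force"].round(1),"w",round(o["grip_width"],1),"shift mm",r.inv().apply(t-o["tool_pos"]).round(1),"dyaw tool",round(o["tcp_rot"][2]-1.657,3))
E
python3 -m crank '[[0,0,0,0,0,-0.182],[0,0,0,0,0,-0.182],[0,0,0,0,0,-0.182],[0,0,0,0,0,-0.182],[0,0,0,0,0,-0.182]]' 70
python3 -m crank '[[0,0,0,0,0,-0.182],[0,0,0,0,0,-0.182],[0,0,0,0,0,0]]'
python3 go.py 452.9 -27.2 226
```

```text
time: 0.92
tool_pos: [196.1, -487.0, 226.6]
tcp_rot: [-3.142, -0.0, 1.299]
contact_force: [1.0, 0.1, -1.1]
grip_width: 64.8
finger_force: 0.0
time: 1.3
tool_pos: [196.1, -487.0, 226.7]
tcp_rot: [-3.142, -0.0, 1.655]
contact_force: [-0.0, -0.2, -0.1]
grip_width: 64.6
finger_force: 0.0
t 1.3 at [ 196.1 -487.   226.7] rot [-3.142 -0.     1.655] F [-0.  -0.2 -0.1] w 64.6 shift mm [436.5 294.6   0.7] dyaw tool -0.002
```

```bash
python3 -m crank '[[0.0437,0.0295,0,0,0,0],[0.0437,0.0295,0,0,0,0],[0.0437,0.0295,0,0,0,0],[0.0437,0.0295,0,0,0,0],[0.0437,0.0295,0,0,0,0]]' >/dev/null
python3 -m crank '[[0.0437,0.0295,0,0,0,0],[0.0437,0.0295,0,0,0,0],[0.0437,0.0295,0,0,0,0],[0.0437,0.0295,0,0,0,0],[0.0437,0.0295,0,0,0,0]]' >/dev/null
python3 -m crank '[[0,0,0,0,0,0],[0,0,0,0,0,0]]' >/dev/null
python3 go.py 452.9 -27.2 49
```

```text
t 2.8 at [452.2 -26.4 226.6] rot [-3.141  0.     1.655] F [-0.4  0.3 -0. ] w 64.6 shift mm [ -0.8   0.8 177.6] dyaw tool -0.002
```

```bash
python3 -m crank '[[-0.0008,0.0008,0.04,0,0,0],[0,0,0.04,0,0,0],[0,0,0.04,0,0,0],[0,0,0.03,0,0,0],[0,0,0.0276,0,0,0]]' >/dev/null
python3 -m crank '[[0,0,0,0,0,0],[0,0,0,0,0,0]]'
python3 -m crank '[[0,0,0,0,0,0],[0,0,0,0,0,0],[0,0,0,0,0,0],[0,0,0,0,0,0],[0,0,0,0,0,0]]' 30
python3 go.py 629.9 -85.5 160
python3 -c "
from plant import bot;import cv2
cv2.imwrite('pics/d.png',bot.capture('scene')['color'])"
```

```text
time: 3.68
tool_pos: [453.8, -28.0, 50.0]
tcp_rot: [3.14, 0.001, 1.655]
contact_force: [0.4, 0.8, -0.1]
grip_width: 64.1
finger_force: 0.0
time: 4.3
tool_pos: [453.6, -27.1, 49.6]
tcp_rot: [3.141, 0.0, 1.657]
contact_force: [-2.1, 0.5, 6.5]
grip_width: 39.4
finger_force: 30.0
t 4.3 at [453.6 -27.1  49.6] rot [3.141 0.    1.657] F [-2.1  0.5  6.5] w 39.4 shift mm [ -73.4  170.7 -110.3] dyaw tool -0.0
```

View pics/d.png

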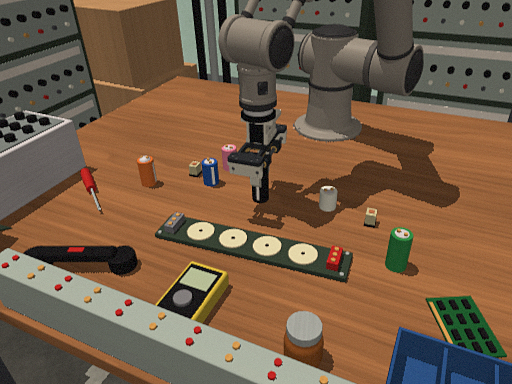

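The picture shows the black capacitor held upright between the fingers at (260,185). Next: lift and carry.

```bash
python3 -m crank '[[0,0,-0.01,0,0,0],[0,0,-0.025,0,0,0],[0,0,-0.03,0,0,0],[0,0,-0.03,0,0,0],[0,0,-0.0153,0,0,0]]' 
python3 -m crank '[[-0.01,0.0227,0,0,0,0],[-0.0167,0.04,0,0,0,0],[-0.0167,0.04,0,0,0,0],[-0.0167,0.04,0,0,0,0],[-0.0133,0.028,0,0,0,0]]' >/dev/null
python3 -m crank '[[0,0,0,0,0,0],[0,0,0,0,0,0],[0,0,0,0,0,0]]' 
python3 go.py 629.9 -85.5 64.6
```

```text
time: 4.97
tool_pos: [453.8, -27.0, 161.3]
tcp_rot: [3.14, 0.001, 1.657]
contact_force: [-0.4, 0.8, -1.6]
grip_width: 39.5
finger_force: 30.0
time: 5.98
tool_pos: [628.9, -85.0, 159.7]
tcp_rot: [-3.141, -0.0, 1.657]
contact_force: [0.4, 0.1, -1.2]
grip_width: 39.5
finger_force: 30.0
t 5.97 at [628.9 -85.  159.7] rot [-3.141 -0.     1.657] F [ 0.4  0.1 -1.2] w 39.5 shift mm [-0.6  1.  95.1] dyaw tool 0.0
```

```bash
python3 -m crank '[[-0.0006,0.001,0.03,0,0,0],[0,0,0.03,0,0,0],[0,0,0.02,0,0,0],[0,0,0.008,0,0,0],[0,0,0.004,0,0,0]]' >/dev/null
python3 -m crank '[[0,0,0.001,0,0,0],[0,0,0.001,0,0,0],[0,0,0.001,0,0,0],[0,0,0,0,0,0],[0,0,0,0,0,0]]' 
python3 go.py 629.9 -85.5 64.6
```

```text
time: 7.22
tool_pos: [630.9, -86.1, 64.6]
tcp_rot: [3.141, 0.0, 1.657]
contact_force: [-0.1, 0.8, -0.0]
grip_width: 39.8
finger_force: 30.0
t 7.22 at [630.9 -86.1  64.6] rot [3.141 0.    1.657] F [-0.1  0.8 -0. ] w 39.8 shift mm [ 0.6 -1.   0. ] dyaw tool -0.0
```

Touching down. I'll open to 70 %, rise, and compute the shift to green.

```bash
python3 -m crank '[[0,0,0,0,0,0],[0,0,0,0,0,0],[0,0,0,0,0,0],[0,0,0,0,0,0]]' 70
python3 -m crank '[[0,0,-0.02,0,0,0],[0,0,-0.04,0,0,0],[0,0,-0.04,0,0,0],[0,0,-0.04,0,0,0],[0,0,0,0,0,0]]' >/dev/null
python3 go.py 556.2 310.3 200
```

```text
time: 7.72
tool_pos: [630.8, -86.0, 64.5]
tcp_rot: [3.141, 0.0, 1.657]
contact_force: [1.1, 0.1, 0.4]
grip_width: 64.3
finger_force: 0.0
t 8.35 at [632.5 -86.4 208.4] rot [3.134e+00 3.000e-03 1.657e+00] F [ 0.6 -0.2 -0.2] w 63.9 shift mm [401.8 -42.    7.1] dyaw tool -0.0
```

```bash
python3 -m crank '[[0.0402,-0.0042,0,0,0,0],[0.0402,-0.0042,0,0,0,0],[0.0402,-0.0042,0,0,0,0],[0.0402,-0.0042,0,0,0,0],[0.0402,-0.0042,0,0,0,0]]' >/dev/null
python3 -m crank '[[0.0402,-0.0042,0,0,0,0],[0.0402,-0.0042,0,0,0,0],[0.0402,-0.0042,0,0,0,0],[0.0402,-0.0042,0,0,0,0],[0.0402,-0.0042,0,0,0,0]]' >/dev/null
python3 -m crank '[[0,0,0,0,0,0],[0,0,0,0,0,0],[0,0,0,0,0,0]]' >/dev/null
python3 go.py 556.2 310.3 33
python3 - <<'E'
from plant import bot
from h import *
c=bot.capture("top");
for p in[(622,-92,115),(629.9,-85.5,115)]:print(proj(c,p))
print(top(c,proj(c,(629.9,-85.5,115)),115))
E
```

```text
t 9.97 at [554.7 309.7 204. ] rot [-3.141e+00  1.000e-03  1.655e+00] F [-0.7 -1.2  0. ] w 64.2 shift mm [  0.5   1.7 171. ] dyaw tool -0.002
[307.06751809 136.14803499]
[303.57697433 131.80244347]
((304.0180486043294, 131.48976262410483), array([13.95310465, 14.48376465]), array([630.50662389, -86.30366019, 115.        ]))
```

Black stands within 1 mm of seat d's centre. Next: green.

```bash
python3 -m crank '[[0.0005,0.0017,0.04,0,0,0],[0,0,0.04,0,0,0],[0,0,0.04,0,0,0],[0,0,0.03,0,0,0],[0,0,0.021,0,0,0]]' >/dev/null
python3 -m crank '[[0,0,0,0,0,0],[0,0,0,0,0,0]]'
python3 -m crank '[[0,0,0,0,0,0],[0,0,0,0,0,0],[0,0,0,0,0,0],[0,0,0,0,0,0],[0,0,0,0,0,0]]' 30
python3 -m crank '[[0,0,-0.01,0,0,0],[0,0,-0.025,0,0,0],[0,0,-0.03,0,0,0],[0,0,-0.03,0,0,0],[0,0,-0.015,0,0,0]]' 
python3 -m crank '[[0,0,0,0,0,0],[0,0,0,0,0,0]]' >/dev/null
python3 go.py 623.5 -10.6 143
```

```text
time: 10.9
tool_pos: [556.9, 311.3, 34.5]
tcp_rot: [3.14, -0.0, 1.656]
contact_force: [0.2, -0.1, 0.4]
grip_width: 64.0
finger_force: 0.0
time: 11.52
tool_pos: [556.3, 311.7, 33.9]
tcp_rot: [3.141, -0.0, 1.657]
contact_force: [-0.7, -0.4, 4.6]
grip_width: 39.6
finger_force: 30.0
time: 12.15
tool_pos: [556.6, 311.8, 145.3]
tcp_rot: [3.139, -0.001, 1.657]
contact_force: [-0.3, -0.1, -1.0]
grip_width: 39.4
finger_force: 30.0
t 12.4 at [555.3 311.2 141.9] rot [-3.139e+00  1.000e-03  1.657e+00] F [ 0.6  0.8 -1.9] w 39.9 shift mm [-326.5   40.3   -0.9] dyaw tool -0.0
```

```bash
python3 -m crank '[[-0.025,0.003,0,0,0,0],[-0.04,0.005,0,0,0,0],[-0.04,0.005,0,0,0,0],[-0.04,0.005,0,0,0,0],[-0.04,0.005,0,0,0,0]]' >/dev/null
python3 -m crank '[[-0.04,0.005,0,0,0,0],[-0.04,0.005,0,0,0,0],[-0.035,0.005,0,0,0,0],[-0.025,0.002,0,0,0,0],[0,0,0,0,0,0]]' >/dev/null
python3 -m crank '[[0,0,0,0,0,0],[0,0,0,0,0,0],[0,0,0,0,0,0]]'
python3 go.py 623.5 -9.6 48.8
```

```text
time: 14.02
tool_pos: [623.7, -7.9, 143.4]
tcp_rot: [-3.141, -0.0, 1.658]
contact_force: [0.3, -0.4, -0.9]
grip_width: 39.3
finger_force: 30.0
t 14.03 at [623.7  -7.9 143.4] rot [-3.141 -0.     1.658] F [ 0.3 -0.4 -0.9] w 39.3 shift mm [-1.7 -0.3 94.6] dyaw tool 0.001
```

```bash
python3 -m crank '[[-0.0017,0,0.03,0,0,0],[0,0,0.03,0,0,0],[0,0,0.02,0,0,0],[0,0,0.008,0,0,0],[0,0,0.004,0,0,0]]' >/dev/null
python3 -m crank '[[0,0,0.001,0,0,0],[0,0,0.001,0,0,0],[0,0,0.0005,0,0,0],[0,0,0,0,0,0],[0,0,0,0,0,0]]' 
python3 go.py 623.5 -9.6 48.8
```

```text
time: 15.28
tool_pos: [624.0, -10.5, 49.0]
tcp_rot: [3.141, 0.0, 1.657]
contact_force: [0.4, -0.4, -0.5]
grip_width: 39.5
finger_force: 30.0
t 15.28 at [624.  -10.5  49. ] rot [3.141 0.    1.657] F [ 0.4 -0.4 -0.5] w 39.5 shift mm [ 1.  -0.4  0.2] dyaw tool -0.0
```

```bash
python3 -m crank '[[0,0,0,0,0,0],[0,0,0,0,0,0],[0,0,0,0,0,0],[0,0,0,0,0,0]]' 70
python3 -m crank '[[0,0,-0.02,0,0,0],[0,0,-0.04,0,0,0],[0,0,-0.04,0,0,0],[0,0,-0.04,0,0,0],[0,0,0,0,0,0]]' >/dev/null
python3 -m crank '[[0,0,0,0,0,0],[0,0,0,0,0,0]]' >/dev/null
python3 go.py 436.1 -175.2 187
```

```text
time: 15.78
tool_pos: [624.0, -10.5, 49.0]
tcp_rot: [3.141, 0.0, 1.657]
contact_force: [-0.4, 0.0, 0.8]
grip_width: 64.3
finger_force: 0.0
t 16.65 at [623.2 -10.4 187.4] rot [-3.139e+00 -1.000e-03  1.657e+00] F [ 0.4  0.1 -0.5] w 64.4 shift mm [-148.1 -200.6    0.8] dyaw tool -0.0
```

```bash
python3 -m crank '[[-0.02,-0.027,0,0,0,0],[-0.03,-0.04,0,0,0,0],[-0.03,-0.04,0,0,0,0],[-0.03,-0.04,0,0,0,0],[-0.024,-0.033,0,0,0,0]]' >/dev/null
python3 -m crank '[[-0.0141,-0.0206,0,0,0,0],[0,0,0,0,0,0],[0,0,0,0,0,0],[0,0,0,0,0,0]]' >/dev/null
python3 go.py 436.1 -175.2 21
python3 - <<'E'
from plant import bot
from h import *
c=bot.capture("top")
print(top(c,proj(c,(623.5,-10.6,95)),95),top(c,proj(c,(629.9,-85.5,115)),115)[2])
E
```

```text
t 17.77 at [ 437.4 -174.7  188.6] rot [-3.141 -0.     1.658] F [ 0.1 -0.1 -0.2] w 64.5 shift mm [ -0.5  -1.3 167.6] dyaw tool 0.001
((263.1469192504883, 136.63293329874674), array([13.90883382, 14.25016658]), array([623.73684084, -12.40925692,  95.        ])) [630.51389416 -86.28418914 115.        ]
```

Green is within 2 mm of seat c's centre. Next: blue.

```bash
python3 -m crank '[[-0.0005,-0.0013,0.04,0,0,0],[0,0,0.04,0,0,0],[0,0,0.04,0,0,0],[0,0,0.03,0,0,0],[0,0,0.0176,0,0,0]]' >/dev/null
python3 -m crank '[[0,0,0,0,0,0],[0,0,0,0,0,0]]'
python3 -m crank '[[0,0,0,0,0,0],[0,0,0,0,0,0],[0,0,0,0,0,0],[0,0,0,0,0,0],[0,0,0,0,0,0]]' 30
python3 -m crank '[[0,0,-0.01,0,0,0],[0,0,-0.025,0,0,0],[0,0,-0.04,0,0,0],[0,0,-0.04,0,0,0],[0,0,-0.025,0,0,0]]' 
python3 -m crank '[[0,0,0,0,0,0],[0,0,0,0,0,0]]' >/dev/null
python3 go.py 535 64.2 161
python3 go.py 617 64.2 161
```

```text
time: 18.7
tool_pos: [436.2, -175.9, 21.9]
tcp_rot: [3.141, 0.001, 1.657]
contact_force: [-0.8, -0.1, -1.5]
grip_width: 64.3
finger_force: 0.0
time: 19.32
tool_pos: [435.9, -176.1, 21.7]
tcp_rot: [3.141, 0.001, 1.657]
contact_force: [-0.4, 0.8, 5.6]
grip_width: 39.9
finger_force: 30.0
time: 19.95
tool_pos: [435.8, -176.0, 163.5]
tcp_rot: [3.14, 0.001, 1.657]
contact_force: [-0.7, -0.1, -1.7]
grip_width: 39.6
finger_force: 30.0
t 20.2 at [ 434.9 -175.5  160.4] rot [-3.140e+00 -1.000e-03  1.657e+00] F [-0.5 -0.8 -0.8] w 39.4 shift mm [230.2 120.3  -0.5] dyaw tool -0.0
t 20.2 at [ 434.9 -175.5  160.4] rot [-3.140e+00 -1.000e-03  1.657e+00] F [-0.5 -0.8 -0.8] w 39.4 shift mm [223.2 202.   -0.6] dyaw tool -0.0
```

```bash
python3 -m crank '[[0.03,0,0,0,0,0],[0.04,0,0,0,0,0],[0.04,0.01,0,0,0,0],[0.04,0.02,0,0,0,0],[0.04,0.03,0,0,0,0]]' >/dev/null
python3 -m crank '[[0.0332,0.04,0,0,0,0],[0,0.04,0,0,0,0],[0,0.04,0,0,0,0],[0,0.022,0,0,0,0],[0,0,0,0,0,0]]' >/dev/null
python3 -m crank '[[0,0,0,0,0,0],[0,0,0,0,0,0],[0,0,0,0,0,0]]'
python3 go.py 617 64.2 36.7
```

```text
time: 21.82
tool_pos: [617.2, 63.8, 161.6]
tcp_rot: [3.142, 0.0, 1.657]
contact_force: [0.7, 0.6, -1.3]
grip_width: 39.7
finger_force: 30.0
t 21.82 at [617.2  63.8 161.6] rot [3.142 0.    1.657] F [ 0.7  0.6 -1.3] w 39.7 shift mm [ 5.000e-01 -1.000e-01  1.249e+02] dyaw tool -0.0
```

```bash
python3 -m crank '[[0.0005,0,0.035,0,0,0],[0,0,0.04,0,0,0],[0,0,0.03,0,0,0],[0,0,0.013,0,0,0],[0,0,0.0045,0,0,0]]' >/dev/null
python3 -m crank '[[0,0,0.001,0,0,0],[0,0,0.001,0,0,0],[0,0,0.0005,0,0,0],[0,0,0,0,0,0],[0,0,0,0,0,0]]' 
python3 go.py 617 64.2 36.7
```

```text
time: 23.08
tool_pos: [617.9, 64.3, 36.8]
tcp_rot: [3.141, 0.0, 1.657]
contact_force: [-0.1, 0.9, 2.7]
grip_width: 39.2
finger_force: 30.0
t 23.07 at [617.9  64.3  36.8] rot [3.141 0.    1.657] F [-0.1  0.9  2.7] w 39.2 shift mm [-0.  -0.9  0.1] dyaw tool -0.0
```

```bash
python3 -m crank '[[0,0,0,0,0,0],[0,0,0,0,0,0],[0,0,0,0,0,0],[0,0,0,0,0,0]]' 70
python3 -m crank '[[0,0,-0.02,0,0,0],[0,0,-0.04,0,0,0],[0,0,-0.04,0,0,0],[0,0,-0.04,0,0,0],[0,0,0,0,0,0]]' >/dev/null
python3 -m crank '[[0,0,0,0,0,0],[0,0,0,0,0,0]]' >/dev/null
python3 go.py 420.6 130.4 177
```

```text
time: 23.58
tool_pos: [617.6, 64.3, 36.2]
tcp_rot: [-3.141, 0.0, 1.657]
contact_force: [0.2, 0.5, 0.4]
grip_width: 64.2
finger_force: 0.0
t 24.45 at [616.9  64.3 174.7] rot [-3.139 -0.     1.657] F [-0.   0.4  0.1] w 64.3 shift mm [  82.7 -189.9   -1.7] dyaw tool -0.0
```

```bash
python3 -m crank '[[0.013,-0.03,0,0,0,0],[0.0174,-0.04,0,0,0,0],[0.0174,-0.04,0,0,0,0],[0.0174,-0.04,0,0,0,0],[0.0175,-0.04,0,0,0,0]]' >/dev/null
python3 -m crank '[[0,0,0,0,0,0],[0,0,0,0,0,0],[0,0,0,0,0,0]]' >/dev/null
python3 go.py 420.6 130.4 7
python3 - <<'E'
from plant import bot
from h import *
c=bot.capture("top")
print(top(c,proj(c,(617,64.2,77)),77))
E
```

```text
t 25.45 at [422.2 130.1 176. ] rot [3.142 0.    1.656] F [ 0.3 -0.9  0.5] w 64.4 shift mm [  0.5  -1.6 169. ] dyaw tool -0.001
((221.99766286214194, 141.00019200642905), array([13.65742238, 13.87891134]), array([617.45211002,  65.33169955,  77.        ]))
```

```bash
python3 -m crank '[[0.0005,-0.0015,0.04,0,0,0],[0,0,0.04,0,0,0],[0,0,0.04,0,0,0],[0,0,0.03,0,0,0],[0,0,0.018,0,0,0]]' >/dev/null
python3 -m crank '[[0,0,0,0,0,0],[0,0,0,0,0,0]]'
python3 -m crank '[[0,0,0,0,0,0],[0,0,0,0,0,0],[0,0,0,0,0,0],[0,0,0,0,0,0],[0,0,0,0,0,0]]' 30
python3 -m crank '[[0,0,-0.01,0,0,0],[0,0,-0.025,0,0,0],[0,0,-0.03,0,0,0],[0,0,-0.03,0,0,0],[0,0,-0.005,0,0,0]]' 
python3 -m crank '[[0,0,0,0,0,0],[0,0,0,0,0,0]]' >/dev/null
python3 go.py 610.5 138.9 107
```

```text
time: 26.38
tool_pos: [420.4, 130.7, 8.7]
tcp_rot: [3.141, 0.0, 1.656]
contact_force: [-0.1, -0.9, -0.4]
grip_width: 64.1
finger_force: 0.0
time: 27.0
tool_pos: [420.0, 130.8, 8.7]
tcp_rot: [3.141, 0.0, 1.657]
contact_force: [-0.6, -0.6, 6.4]
grip_width: 39.8
finger_force: 30.0
time: 27.62
tool_pos: [420.7, 130.9, 110.1]
tcp_rot: [3.138, -0.0, 1.657]
contact_force: [0.5, -0.2, -1.1]
grip_width: 39.6
finger_force: 30.0
t 27.88 at [418.9 130.6 107.2] rot [-3.139  0.     1.657] F [-1.6  1.1 -1.3] w 39.4 shift mm [ -8.2 191.6  -0.2] dyaw tool -0.0
```

```bash
python3 -m crank '[[-0.001,0.025,0,0,0,0],[-0.002,0.04,0,0,0,0],[-0.002,0.04,0,0,0,0],[-0.002,0.04,0,0,0,0],[-0.001,0.045,0,0,0,0]]' >/dev/null
python3 -m crank '[[0,0,0,0,0,0],[0,0,0,0,0,0],[0,0,0,0,0,0],[0,0,0,0,0,0]]'
python3 go.py 610.5 139.2 23.7
```

```text
time: 29.0
tool_pos: [609.0, 139.2, 108.6]
tcp_rot: [-3.141, 0.0, 1.657]
contact_force: [-1.2, 0.5, 0.0]
grip_width: 39.4
finger_force: 30.0
t 29.0 at [609.  139.2 108.6] rot [-3.141  0.     1.657] F [-1.2  0.5  0. ] w 39.4 shift mm [-0.1  1.5 84.9] dyaw tool 0.0
```

```bash
python3 -m crank '[[0,0.001,0.03,0,0,0],[0,0,0.03,0,0,0],[0,0,0.014,0,0,0],[0,0,0.006,0,0,0],[0,0,0.0025,0,0,0]]' >/dev/null
python3 -m crank '[[0,0,0.001,0,0,0],[0,0,0.001,0,0,0],[0,0,0.0005,0,0,0],[0,0,0,0,0,0],[0,0,0,0,0,0]]' 
python3 go.py 610.5 138.9 23.7
```

```text
time: 30.25
tool_pos: [610.9, 139.2, 23.8]
tcp_rot: [3.141, 0.0, 1.657]
contact_force: [-1.3, 0.2, 3.0]
grip_width: 39.2
finger_force: 30.0
t 30.25 at [610.9 139.2  23.8] rot [3.141 0.    1.657] F [-1.3  0.2  3. ] w 39.2 shift mm [-0.3 -0.4  0.1] dyaw tool -0.0
```

Release, rise, back away, and check.

```bash
python3 -m crank '[[0,0,0,0,0,0],[0,0,0,0,0,0],[0,0,0,0,0,0],[0,0,0,0,0,0]]' 70 >/dev/null
python3 -m crank '[[0,0,-0.02,0,0,0],[0,0,-0.04,0,0,0],[0,0,-0.05,0,0,0],[0,0,-0.05,0,0,0],[0,0,-0.04,0,0,0]]' >/dev/null
python3 -m crank '[[0,-0.04,0,0,0,0],[0,-0.05,0,0,0,0],[0,-0.05,0,0,0,0],[0,-0.04,0,0,0,0],[0,0,0,0,0,0]]' >/dev/null
python3 -m crank '[[0,0,0,0,0,0],[0,0,0,0,0,0],[0,0,0,0,0,0],[0,0,0,0,0,0]]'
python3 - <<'E'
from plant import bot
from h import *
c=bot.capture("top")
for n,p in[("white",(610.5,138.9,60)),("blue",(617,64.2,77)),("green",(623.5,-10.6,95)),("black",(629.9,-85.5,115)),("orange",(501.3,-322.9,70))]:
    q=top(c,proj(c,p),p[2])[2];print(n,(q-np.array(p)).round(1))
s=bot.capture("scene")
cv2.imwrite("pics/e.png",np.vstack([c["color"][90:240],s["color"][130:290]]))
E
```

```text
time: 32.5
tool_pos: [431.6, 123.7, 223.0]
tcp_rot: [-3.141, 0.0, 1.657]
contact_force: [0.1, 0.1, -0.6]
grip_width: 64.1
finger_force: 0.0
white [-3.5 -6.8  0. ]
blue [0.4 1.1 0. ]
green [ 0.2 -1.7  0. ]
black [ 0.6 -0.8  0. ]
orange [-0. -0.  0.]
```

View pics/e.png

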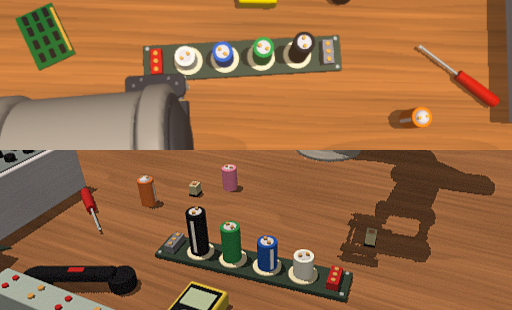

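All four stand upright in order. The white offset is suspect because its mask merges with the cream seat, so I'll check it with the circle fit before handing in.

```bash
python3 - <<'E'
from plant import bot
from h import *
c=bot.capture("top");p=(610.5,138.9,60);x,y,r=circ(c,proj(c,p),cam(c)[0]*20/740,win=18)
print((cast(c,(x,y),60)-p).round(1),r)
x0,y0=160,120;g=c["color"][y0:y0+50,x0:x0+60].copy();g=cv2.resize(g,None,fx=8,fy=8,interpolation=cv2.INTER_CUBIC)
u=proj(c,p);cv2.circle(g,(int((u[0]-x0+.5)*8),int((u[1]-y0+.5)*8)),int(8*cam(c)[0]*20/740),(0,0,255),1)
cv2.imwrite("pics/f.png",g)
E
```

```text
[0.5 0.  0. ] 10.466666
```

View pics/f.png

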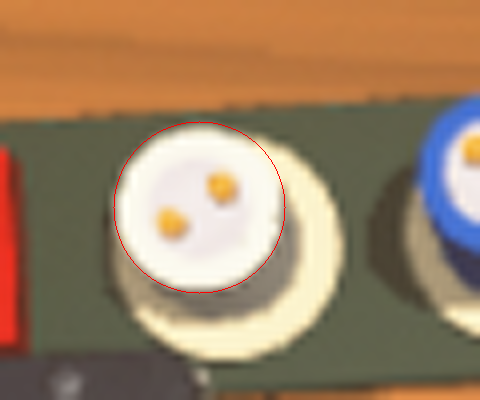

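The white top coincides with the expected circle (centre at crop pixel (200,207)), so it is centred.

```bash
python3 -c "
from plant import bot;print(bot.close_job())"
```

```text
the job is handed in; nothing more can be done
None
```

I handed the job in at about 33 s: white, blue, green and black stand upright from the red block on, each within about 2 mm of its seat centre by the top camera, and the orange one has not moved; the judge returned no verdict.

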